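Fit the shutter arm to its splined shaft and open the shutter

ROBOT

A 6-joint arm with a two-finger parallel gripper is mounted at the origin on the work surface. World frame = base frame: x ahead of the robot, y to its left, z up, the work surface at z = 0. Lengths are in m, angles in rad, forces in N, time in s.
With the tool pointing down it reaches from about 0.325 to 0.775 m from the base axis. Payload 9.3 kg.
Tool frame: the origin (TCP) lies midway between the tips of the shut fingers; the grasp point (between the pads) lies 19 mm behind it; z points along the fingers, y is the direction in which the jaws open and shut (so a half turn about z gives the same grasp; the last joint's range is limited). The gripper opens to 85 mm and grips with 20 to 120 N. Pads are 22 mm wide; open, the fingers measure 114 mm over their backs; the gripper's body (76 mm by 85 mm) begins 54 mm behind the grasp point. The pads swing forward as they close: fully open they stand 13 mm farther back than shut.
Start: joints at [1.07, 0.259, 0.021, 1.334, 0, 1.418], TCP at [0.187, 0.517, 0.231] pointing down, gripper open.
Joint ranges: [-3.04, 3.04], [-0.91, 1.82], [-1.04, 1.36], [-1.92, 1.95], [-1.52, 1.45], [-3.14, 3.14]. Speed limits (rad/s): [2.22, 2.22, 2.79, 3.14, 3.14, 3.14].

INTERFACE

Orientations are given as a unit quaternion [x, y, z, w].
In Python, from plant import readout, cams, robot, models gives the robot as it stands. The module is installed in compiled form; this text tells all that it offers.
- The arm moves only by the tool arm_command, never from a script. Its argument "deltas" is a list that holds one entry, the list of rows, each a list of 4 numbers: the shift along the tool's x, y, z in mm, then the turn about the tool's z in rad. In form: [[[x, y, z, roll], ...]]. A call has 1 to 10 rows; each row shifts and turns the pose as measured when the row begins, along the tool's axes as they then stand; what a row does not reach is not made up. A row lasts 1/10 s, in which the tool goes at most 50 mm and 8.59 degrees, less where a joint would pass 70% of its speed; a pose out of reach is approached as far as the arm can. A call is refused whole if a number of a shift passes 50 or a number of a turn 0.15, either way. A call with a gripper value outside its range is refused whole. "fingers" is the closure, from 0 (fully open) to 1 (shut), set as the call begins (left out, the last holds). The fingers move at their own pace and stop on an object; "squeeze" is the grip in N (left out, the last holds). Time passes only in rows, so rows that do not move let the fingers close. It gives the time, the measured TCP pose, the force and the opening at its end, in the units of the state.
- readout.state(): the state, without advancing time (a new reading comes with each control period).
- cams.camera(name): name is "side" or "top"; returns a dict with "pixels" (480x640x3 uint8, red, green, blue), "fx", "fy", "cx", "cy" (pixels), "distortion" ([k1, k2, p1, p2, k3] as OpenCV has them; the pictures are not rectified), "cam_to_world" (4x4, takes a point from camera to world coordinates). Camera axes: x right, y down, z forward; pixel columns grow to the right and rows downward; lengths in m; the calibration is good to about 2 mm. A picture is of the moment at which its call begins. There is no depth.
- robot.close_job(): hands the job in, once; it reports no verdict.
Trained networks look in the newest picture that a camera, given by its name, has taken for a name from the list of things; names that differ only in an ending like _2 or _b are one class to them, and where a whole thing is asked for, a point or a joint stands for the part that bears it (a point fixed in the world has none). Each returns a list of dicts, best first, with "conf" (0 to 1); they miss things now and then, are a little off and sometimes report something else, mostly with a low value. They report only what shows in the picture. A call takes as long as a camera call. They do not tell look-alikes from the thing itself.
- models.masks_of(camera, query): "mask" (480x640 bool, what is visible of it).
- models.landmark_of(camera, query): "point" ([x, y, z] in m, in world coordinates, good to about 4 mm: a listed point, or the origin of a listed thing).
The state is a dict: "time_s": time; "joints": joint angles; "qvel": joint speeds; "effort": joint torques, N m; "tool_pos": TCP position; "tcp_rot": TCP orientation; "contact_force": force on the tool from outside, world axes, zero at the start; "moment": the same for the moment, N m; "finger_gap": finger opening in m.
Only numpy, scipy, OpenCV 4.12 (cv2) and the standard library are available. Lean on these libraries where they do the work, as an engineer would, in place of code of your own. Each camera call takes 0.05 s, during which the arm holds its last target. There are 200 camera calls.

TASK

Fit the loose shutter arm onto the splined shaft of the white drive unit: feel for the angle at which it slips over the splines and let it go down fully home on the collar, without forcing it. Then gently swing the arm round until it rests against the stop post and let go of it. Leave the other things on the bench where they are.

Things in the scene. Friction and masses are not known exactly. Their poses are not given: they have to be found in the camera images.
- lever: the shutter arm, a loose aluminium lever (0.3 kg) lying flat. Hub 46 x 46 mm square, 30 mm high, with an upright through bore; origin at the centre of the hub's underside on the bore's axis, z up. A bar 16 mm wide, 10 mm thick, level with the underside, runs along -x to 105 mm from the axis. The hub's flat sides facing +y and -y are free to be grasped
- bore_top (a point): on the lever, the bore's axis at the hub's top, 30 mm above its underside; axes as the lever's. The bore is a 20 mm square (sides along x and y) with three slots 10 mm wide reaching 18.5 mm from the axis, at -x (the arm's side), +y and -y; none at +x, so it fits the shaft at one angle only
- grip (a point): on the lever, 95 mm from the bore's axis along -x, level with the underside: the foot of the upright steel grip post (14 mm thick, its top 44 mm above the underside)
- unit: the shutter drive unit, fixed: white housing 170 x 160 mm, flat top 40 mm above the bench, on a foot plate 190 x 180 mm; origin on the shaft's axis at bench level, z up. An upright steel shaft stands in its middle. The shaft turns stiffly (about 0.2 N m) and stays where it is left. Between lever and unit, over 40 N while going on, or 80 N once home, is forcing; a few newtons do
- seat (a point): on the shaft's axis at the top of its round collar (40 mm across), 62 mm above the bench: where the lever's origin is when fully home. Fixed to the unit, axes as the unit's. Above it the shaft has a core 18 mm across with three splines, keys 8 mm wide reaching 17 mm from the axis, from 62 to 88 mm above the bench: a T seen from above
- shaft_top (a point): the shaft's top end on its axis, 100 mm above the bench; nose 18 mm across above 88 mm, tapering from 92 mm to 10 mm across. Axes as the unit's, NOT the splines': the T's stem (fits the slot on the arm's side) starts anywhere within 0.5 rad either way of the unit's -x; this is not measured, feel or see it. The arm slips on when matched within about 0.06 rad
- post (a point): the top of the steel stop post (12 mm thick) on the housing, 82 mm above the bench, 26 mm to -x and 67 mm to -y of the shaft's axis. The fitted arm swings anticlockwise seen from above until its bar meets the post; it then points 1.0 rad anticlockwise of the unit's -x
- open_mark (a point): on the unit, the point where grip is when the arm is fully home and rests against the stop post: 95 mm from the shaft's axis, 62 mm above the bench
- disc: bystander: a brass disc 64 mm across and 6 mm thick, flat on the bench; origin under its centre
- knurled_ring: bystander: a steel ring 44 mm across and 18 mm high; origin under its centre
- beam_stop: bystander: a small steel beam stop, foot 28 mm across, 55 mm tall; origin under its centre
- screwdriver: bystander: a screwdriver lying along its x; origin under its middle
- spanner: bystander: a spanner lying along its x; origin under its middle
- specimen_jar: bystander: an amber jar 48 mm across and 60 mm tall; origin under its centre
- plain_link: bystander: a thin link with a plain round hole, boss 36 mm across and 12 mm high, bar 85 mm long along -x; origin under the boss; not the part to fit
Mind the look-alikes: they are no part of the job. What is meant by the lever is not brown, and is the larger of those in its own colour.

How it is judged:
By the outcome, as a careful person would: the job done as asked, in the order asked, and still so for the second after the job is handed in, with the robot touching nothing.
It also fails if it takes over 64 s, if anything falls off the work surface, if the arm or the gripper's body presses on something with over 40 N, if the wrist force passes 120 N, or if a joint passes its speed limit or range.

## Working session

There is one attempt and no reset: what is moved stays moved. The work goes in short steps, Python scripts to look and compute and a tool call to move; the robot and the scene stay as the last step left them, time stands still between calls to the robot, and variables do not carry over. Pictures are saved under pics/ and viewed, about 8 in all and at most 12, crops included, and the job is handed in when it is done.

Besides the shell and the picture viewer there is one more tool, called after "Emit:" as name(argument=value, ...), one argument or row to a line, values as JSON. arm_command: Moves the arm, as the interface text tells. Its arguments: {"type":"object","properties":{"deltas":{"type":"array","items":{"type":"array","items":{"type":"array","items":{"type":"number"}}}},"fingers":{"type":"number"},"squeeze":{"type":"number"}},"required":["deltas"]}

```bash
mkdir -p pics
cat > h.py <<'E'
import numpy as np, cv2
from plant import readout, cams, robot, models
def proj(c,P):
    T=np.linalg.inv(np.array(c["cam_to_world"])); P=np.atleast_2d(P).astype(float)
    K=np.array([[c["fx"],0,c["cx"]],[0,c["fy"],c["cy"]],[0,0,1]])
    return cv2.projectPoints(P,cv2.Rodrigues(T[:3,:3])[0],T[:3,3],K,np.array(c["distortion"],float))[0][:,0]
def ray(c,uv,z):
    K=np.array([[c["fx"],0,c["cx"]],[0,c["fy"],c["cy"]],[0,0,1]])
    n=cv2.undistortPoints(np.array(uv,float).reshape(-1,1,2),K,np.array(c["distortion"],float))[:,0]
    M=np.array(c["cam_to_world"]); d=np.c_[n,np.ones(len(n))]@M[:3,:3].T; o=M[:3,3]
    return o+d*((z-o[2])/d[:,2])[:,None]
def save(c,name): cv2.imwrite("pics/"+name,c["pixels"][:,:,::-1])
E
python3 - <<'E'
from h import *
np.set_printoptions(precision=4,suppress=True)
print(readout.state())
for n in ("top","side"):
    c=cams.camera(n); save(c,n+"0.png"); print(n,np.array(c["cam_to_world"])[:3,3],c["fx"])
    for q in ("lever","bore_top","grip","unit","seat","shaft_top","post","open_mark","plain_link"):
        print(q,[(np.round(d["point"],4).tolist(),round(d["conf"],2)) for d in models.landmark_of(n,q)])
E
```

```text
{'time_s': 0.0, 'joints': array([1.0704, 0.2592, 0.0207, 1.3337, 0.    , 1.4182]), 'qvel': array([-0.0006, -0.0007, -0.0013, -0.001 ,  0.0019,  0.0002]), 'effort': array([  0.0016, -55.5636,  34.4534,   0.0133,  -0.0001,  -0.    ]), 'tool_pos': array([0.1873, 0.5168, 0.2306]), 'tcp_rot': array([ 0.173 ,  0.9849, -0.0007, -0.0002]), 'contact_force': array([0.1884, 0.2516, 0.38  ]), 'moment': array([ 0.0235, -0.0401, -0.0367]), 'finger_gap': 0.08548100155575314}
top [ 0.3025 -0.0235  1.272 ] 520.1006746193019
lever [([0.4823, -0.1078, -0.0031], 0.87), ([0.6056, -0.3328, -0.0017], 0.77), ([0.541, -0.2682, -0.0025], 0.74)]
bore_top [([0.4763, -0.1045, 0.031], 0.97), ([0.6057, -0.3347, 0.0207], 0.67), ([0.5423, -0.266, 0.0325], 0.62)]
grip [([0.4479, -0.2397, -0.0033], 0.95), ([0.5706, -0.1394, 0.0021], 0.91), ([0.6756, -0.3366, -0.0003], 0.57)]
unit [([0.5568, 0.1376, -0.0029], 0.77)]
seat []
shaft_top [([0.56, 0.1366, 0.1005], 0.71)]
post [([0.5458, 0.0686, 0.0809], 0.86)]
open_mark [([0.5232, 0.0454, 0.0568], 0.78)]
plain_link [([0.7473, 0.3282, 0.0015], 0.65)]
side [0.3413 0.7072 0.9718] 531.677517152105
lever [([0.6077, -0.3319, -0.0033], 0.88), ([0.4775, -0.1085, 0.002], 0.63), ([0.5407, -0.2645, -0.0041], 0.61)]
bore_top [([0.5437, -0.2644, 0.0327], 0.75), ([0.4844, -0.106, 0.029], 0.73), ([0.6058, -0.332, 0.0237], 0.71)]
grip [([0.5729, -0.1427, 0.0045], 0.88), ([0.4514, -0.2384, -0.0022], 0.64), ([0.6773, -0.3365, 0.0002], 0.62)]
unit [([0.5568, 0.1383, -0.0004], 0.84), ([0.5532, 0.1369, 0.1007], 0.34)]
seat [([0.554, 0.136, 0.0553], 0.89)]
shaft_top [([0.5527, 0.1377, 0.0997], 0.62), ([0.5416, -0.2626, 0.0307], 0.42)]
post [([0.542, 0.0697, 0.0857], 0.73)]
open_mark [([0.5234, 0.0473, 0.06], 0.85), ([0.4511, -0.2387, -0.0002], 0.38)]
plain_link [([0.7508, 0.3303, -0.0002], 0.81), ([0.5388, -0.2655, -0.0026], 0.57)]
```

View pics/top0.png

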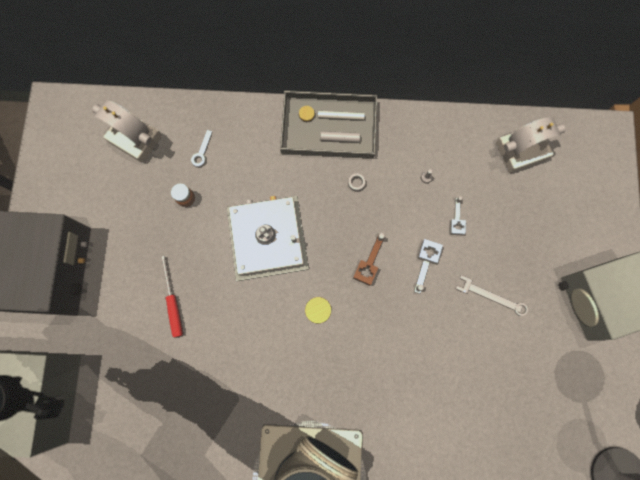

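Run:
```python
import cv2,numpy as np
i=cv2.imread("pics/top0.png")
from h import *
c=dict(cams.camera("top"))
def crop(P,h):
    u,v=proj(c,P)[0].astype(int); print(u,v); return cv2.resize(i[v-h:v+h,u-h:u+h],(400,400),interpolation=cv2.INTER_CUBIC)
cv2.imwrite("pics/crop0.png",np.hstack([crop([.48,-.107,.03],50),crop([.556,.137,.09],50)]))
```

```text
365 272
263 230
```

View pics/crop0.png

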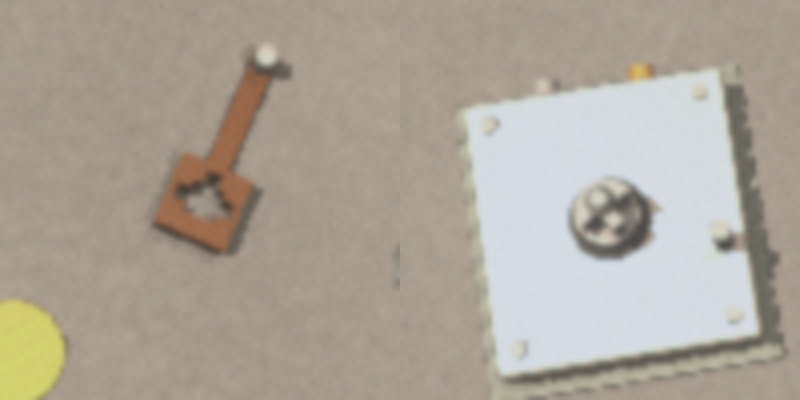

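The top view shows the brown decoy at about (368,268). The lever is the larger silver part, with its hub at (429,250) and grip at (419,289). The smaller silver one at (458,227) is a look-alike. The unit is at (265,235) with its stop post at (294,239). Next I'll get the unit's yaw from the housing edges and try to see the splines.

Run:
```python
from h import *
np.set_printoptions(precision=4,suppress=True)
S=np.array([.556,.137,.09]); tiles=[]
for n in ("top","side"):
    c=cams.camera(n)
    im=np.mean([cams.camera(n)["pixels"].astype(float) for _ in range(4)],0).astype(np.uint8)
    # rectify plane z=.088 around the shaft: world -x down, -y right, 0.15mm/px
    h=0.035; N=400
    g=np.linspace(-h,h,N); Y,X=np.meshgrid(-g,-g)
    P=np.stack([S[0]+X,S[1]+Y,np.full_like(X,.088)],-1).reshape(-1,3)
    uv=proj(c,P).astype(np.float32).reshape(N,N,2)
    tiles.append(cv2.remap(im,uv[...,0],uv[...,1],cv2.INTER_CUBIC)[:,:,::-1])
    # housing top edges z=.04
    m=models.masks_of(n,"unit"); print(n,[ (x["conf"],int(x["mask"].sum())) for x in m][:2])
    mm=m[0]["mask"]&(im.min(2)>150)
    ct=max(cv2.findContours(mm.astype(np.uint8),0,2)[0],key=cv2.contourArea)
    w=ray(c,ct[:,0].astype(float),.04)[:,:2]
    r=cv2.minAreaRect(w.astype(np.float32)*1000); print(r)
    for q in("shaft_top","post","seat","bore_top"): print(q,[np.round(d["point"],4).tolist() for d in models.landmark_of(n,q)])
cv2.imwrite("pics/shaft.png",np.hstack(tiles))
```

```text
top [(0.78, 5502)]
((554.2732543945312, 141.88690185546875), (191.93460083007812, 163.62840270996094), 12.342225074768066)
shaft_top [[0.56, 0.1374, 0.1023], [0.5564, 0.1424, 0.0002]]
post [[0.5478, 0.0693, 0.078], [0.7465, 0.3322, 0.0014], [0.5243, 0.0476, 0.0578]]
seat [[0.5578, 0.1362, 0.0611], [0.4402, -0.4189, -0.0016]]
bore_top [[0.4826, -0.1047, 0.0313], [0.6062, -0.3396, 0.0214], [0.539, -0.2667, 0.0313]]
side [(0.63, 7075), (0.37, 249)]
((561.2478637695312, 140.3549041748047), (175.95518493652344, 156.9739532470703), 12.325482368469238)
shaft_top [[0.5553, 0.1372, 0.1026], [0.6452, 0.3504, 0.0047]]
post [[0.5408, 0.0682, 0.0835], [0.6459, 0.3533, 0.0021]]
seat [[0.556, 0.1365, 0.0577]]
bore_top [[0.4814, -0.1092, 0.0299], [0.6072, -0.3334, 0.0225], [0.5422, -0.2627, 0.0338]]
```

View pics/shaft.png

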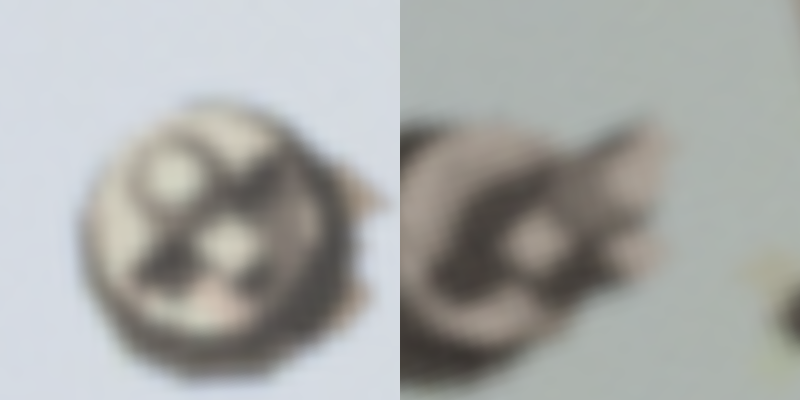

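The housing edges give a unit yaw of about 0.215 rad. In both rectified views two keys stand out, at about +0.66 and −0.85 rad anticlockwise of world −x. Only +0.66 lies within the allowed range, so I take that as the stem. The shaft axis is at about (0.5575, 0.138). Next I move over the lever.

Emit:
arm_command(
  deltas=[
    [[-33,-34,0,0],[-33,-34,0,0],[-33,-34,0,0],[-33,-34,0,0],[-33,-34,0,0],[-33,-34,0,0],[-33,-34,0,0],[-33,-34,0,0],[-33,-34,0,0]],
  ],
  fingers=0,
)

```text
time_s: 2.95
tool_pos: [0.3663, 0.1199, 0.2307]
tcp_rot: [0.167, 0.986, 0.001, 0.002]
contact_force: [0.8, 1.5, -0.1]
finger_gap: 0.0853
```

Emit:
arm_command(
  deltas=[
    [[-33,-34,0,0],[-33,-34,0,0],[-33,-34,0,0],[-33,-34,0,0],[-33,-34,0,0],[-33,-34,0,0],[-33,-34,0,0],[-33,-34,0,0],[0,0,0,-0.065],[0,0,0,0]],
  ],
)

```text
time_s: 3.95
tool_pos: [0.5302, -0.2477, 0.231]
tcp_rot: [0.139, 0.99, 0.001, 0.004]
contact_force: [-0.0, 0.2, 0.2]
finger_gap: 0.0854
```

```bash
cat >> h.py <<'E'
def psi(s):
    x,y,z,w=s["tcp_rot"]; return np.arctan2(2*(x*y+z*w),1-2*(y*y+z*z))
def go(p,lyaw,s=None):
    """tool shift (mm) and roll to TCP p with lever yaw lyaw (tool x = lever -x)"""
    s=s or readout.state(); a=psi(s); d=(np.array(p)-s["tool_pos"])*1000
    e=(a-(lyaw+np.pi)+np.pi)%(2*np.pi)-np.pi
    print("t",round(s["time_s"],2),"pos",np.round(s["tool_pos"],4),"lyaw",round((a-np.pi+np.pi)%(2*np.pi)-np.pi,4),"F",np.round(s["contact_force"],1),"M",np.round(s["moment"],2),"gap",round(s["finger_gap"],4))
    print("shift",np.round([d[0]*np.cos(a)+d[1]*np.sin(a), d[0]*np.sin(a)-d[1]*np.cos(a), -d[2]],1),"roll",round(e,3))
E
python3 - <<'E'
from h import *
go([.5419,-.2658,.003],-.283)
for n in("top","side"):
    c=cams.camera(n)
    for q in("bore_top","lever","grip"): print(n,q,[np.round(d["point"],4).tolist() for d in models.landmark_of(n,q)])
E
```

```text
t 3.95 pos [ 0.5302 -0.2477  0.231 ] lyaw -0.2784 F [-0.   0.2  0.2] M [-0.    0.05 -0.  ] gap 0.0854
shift [-16.2 -14.2 228. ] roll 0.005
top bore_top [[0.4793, -0.1033, 0.0291]]
top lever [[0.4854, -0.1102, -0.0003]]
top grip [[0.5706, -0.1403, 0.0007], [0.5571, 0.1358, 0.0597]]
side bore_top [[0.5425, -0.2638, 0.0347], [0.6067, -0.3332, 0.025]]
side lever [[0.5409, -0.264, -0.0007], [0.6068, -0.3327, -0.0023], [0.4796, -0.1124, -0.0005], [0.6452, 0.3564, 0.0]]
side grip [[0.5693, -0.1424, 0.0029], [0.4498, -0.2365, 0.0007], [0.6772, -0.3354, 0.0011]]
```

Emit:
arm_command(
  deltas=[
    [[-8,-7,20,0],[-8,-6,45,0],[0,0,45,0],[0,0,40,0],[0,0,20,0],[0,0,0,0]],
  ],
)

```text
time_s: 4.95
tool_pos: [0.5459, -0.2612, 0.061]
tcp_rot: [0.137, 0.991, -0.001, 0.009]
contact_force: [-0.4, 0.0, 0.3]
finger_gap: 0.0853
```

Run:
```python
from h import *
go([.5418,-.2647,.003],-.283)
```

```text
t 4.95 pos [ 0.5459 -0.2612  0.061 ] lyaw -0.275 F [-0.4  0.   0.3] M [-0.01  0.08 -0.01] gap 0.0853
shift [ 3.  -4.5 58. ] roll 0.008
```

Emit:
arm_command(
  deltas=[
    [[4,-4,30,0.008],[0,0,20,0],[0,0,7,0],[0,0,0,0]],
  ],
)

```text
time_s: 5.35
tool_pos: [0.5445, -0.2647, 0.0079]
tcp_rot: [0.141, 0.99, -0.003, 0.012]
contact_force: [-0.5, 0.9, -0.4]
finger_gap: 0.0855
```

Run:
```python
from h import *
go([.5418,-.2647,.003],-.283)
c=cams.camera("side"); u,v=proj(c,[.54,-.265,.03])[0].astype(int)
cv2.imwrite("pics/pre.png",cv2.resize(c["pixels"][v-60:v+60,u-70:u+70,::-1],None,fx=5,fy=5,interpolation=2))
```

```text
t 5.35 pos [ 0.5445 -0.2647  0.0079] lyaw -0.282 F [-0.5  0.9 -0.4] M [-0.01  0.03  0.02] gap 0.0855
shift [ 2.6 -0.7  4.9] roll 0.001
```

View pics/pre.png

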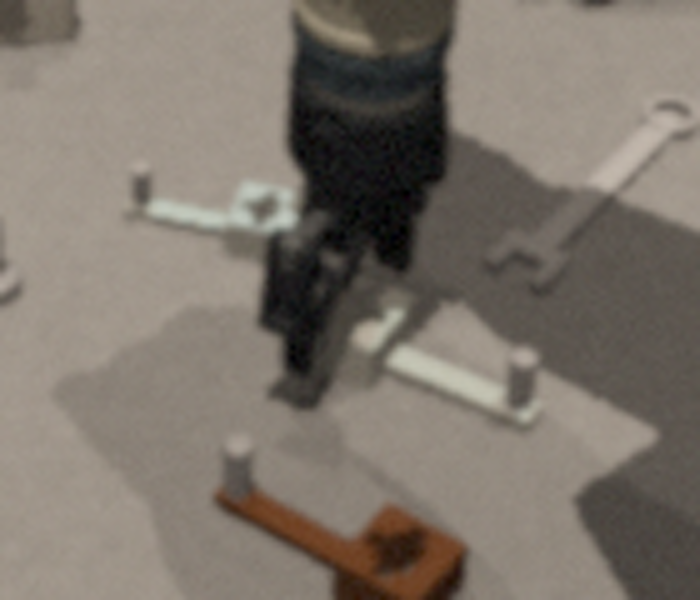

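The fingers straddle the silver hub (crop about (370,340)), with the bar and grip clear on the right. Next I lower 4 mm and close.

Emit:
arm_command(
  deltas=[
    [[2.5,0,4,0],[0,0,0,0],[0,0,0,0],[0,0,0,0],[0,0,0,0],[0,0,0,0],[0,0,0,0]],
  ],
  fingers=1,
  squeeze=50,
)

```text
time_s: 6.1
tool_pos: [0.5441, -0.2651, 0.0085]
tcp_rot: [0.14, 0.99, -0.004, 0.015]
contact_force: [0.5, -0.5, -2.6]
finger_gap: 0.0449
```

Run:
```python
from h import *
go([.5418,-.2647,.003],-.283)
```

```text
t 6.1 pos [ 0.5441 -0.2651  0.0085] lyaw -0.2816 F [ 0.5 -0.5 -2.6] M [ 0.03 -0.05 -0.01] gap 0.0449
shift [ 2.3 -0.2  5.5] roll 0.001
```

Emit:
arm_command(
  deltas=[
    [[0,0,-10,0],[0,0,-30,0],[0,0,-40,0],[0,0,-40,0],[0,0,-30,0],[0,0,0,0],[0,0,0,0]],
  ],
)

```text
time_s: 6.8
tool_pos: [0.5384, -0.2624, 0.1659]
tcp_rot: [0.14, 0.99, -0.004, 0.014]
contact_force: [-0.9, 0.8, -3.7]
finger_gap: 0.045
```

Run:
```python
from h import *
go([.5575,.138,.15],.66)
s=readout.state(); print(s["joints"],s["tcp_rot"])
for n in("top","side"):
    c=cams.camera(n)
    for q in("bore_top","lever","grip"): print(n,q,[np.round(d["point"],4).tolist() for d in models.landmark_of(n,q)])
```

```text
t 6.8 pos [ 0.5384 -0.2624  0.1659] lyaw -0.2817 F [-0.9  0.8 -3.7] M [ 0.04  0.03 -0.04] gap 0.045
shift [ 93.  389.9  15.9] roll -0.942
[-0.59634292  0.34768046 -0.0178683   1.17733586  0.00584334 -0.31455218] [ 0.14037502  0.98999574 -0.00351487  0.01381781]
top bore_top [[0.4809, -0.1051, 0.0303]]
top lever [[0.485, -0.1128, -0.0021], [0.5585, 0.1369, 0.1038]]
top grip [[0.5711, -0.1427, 0.0031]]
side bore_top [[0.6044, -0.3317, 0.0246]]
side lever [[0.533, -0.2606, 0.1566], [0.4767, -0.109, -0.0013], [0.6077, -0.3335, -0.0014]]
side grip [[0.4426, -0.2337, 0.1556], [0.6765, -0.3344, 0.0014], [0.5718, -0.1413, 0.0014]]
```

Emit:
arm_command(
  deltas=[
    [[10,40,0,0],[10,43,0,0],[10,43,0,0],[10,43,0,0],[10,43,0,0],[10,43,0,0],[10,43,0,0],[10,43,0,0],[9,40,0,0],[0,0,0,0]],
  ],
)

```text
time_s: 8.2
tool_pos: [0.5595, 0.141, 0.1563]
tcp_rot: [0.143, 0.99, -0.003, 0.01]
contact_force: [0.7, -0.8, -2.9]
finger_gap: 0.0449
```

Emit:
arm_command(
  deltas=[
    [[0,0,0,-0.13],[0,0,0,-0.13],[0,0,0,-0.13],[0,0,0,-0.13],[0,0,0,-0.13],[0,0,0,-0.13],[0,0,0,-0.13],[0,0,0,0]],
  ],
)

```text
time_s: 9.0
tool_pos: [0.5583, 0.1401, 0.1527]
tcp_rot: [-0.325, 0.946, -0.007, 0.005]
contact_force: [0.5, 0.0, -2.6]
finger_gap: 0.0449
```

Run:
```python
from h import *
go([.5599,.1398,.13],.66)
s=readout.state(); print(s["joints"],s["tcp_rot"])
for n in("top","side"):
    c=cams.camera(n)
    for q in("lever","grip","shaft_top"): print(n,q,[np.round(d["point"],4).tolist() for d in models.landmark_of(n,q)])
```

```text
t 9.0 pos [0.5583 0.1401 0.1527] lyaw 0.6612 F [ 0.5  0.  -2.6] M [ 0.06 -0.01 -0.02] gap 0.0449
shift [-1.1 -1.2 22.7] roll 0.001
[ 0.10625774  0.32753304 -0.0828269   1.14812291 -0.01193148 -0.55496925] [-0.32457669  0.94582053 -0.00718579  0.00467508]
top lever [[0.5545, 0.1351, 0.1435], [0.4815, -0.1097, -0.0029], [0.6068, -0.3352, 0.0029]]
top grip [[0.573, -0.1429, 0.0036], [0.4803, 0.0808, 0.1442]]
top shaft_top [[0.5595, 0.1376, 0.1012]]
side lever [[0.4798, -0.1091, 0.0017], [0.5591, 0.1416, 0.1414], [0.6064, -0.3366, -0.0018], [0.6442, 0.3535, 0.0036], [0.5239, 0.0459, 0.0598]]
side grip [[0.5684, -0.1406, 0.0036], [0.4841, 0.0808, 0.1471]]
side shaft_top [[0.5523, 0.1395, 0.0984]]
```

Emit:
arm_command(
  deltas=[
    [[0,0,15,0],[0,0,15,0],[0,0,5,0],[0,0,0,0]],
  ],
)

```text
time_s: 9.8
tool_pos: [0.5593, 0.1405, 0.1179]
tcp_rot: [-0.322, 0.947, -0.007, 0.006]
contact_force: [-1.0, 0.4, -3.0]
finger_gap: 0.0451
```

Run:
```python
from h import *
go([.559,.1395,.1],.66); T=[]
for n in("top","side"):
    c=cams.camera(n); u,v=proj(c,[.55,.13,.11])[0].astype(int)
    T.append(cv2.resize(c["pixels"][v-40:v+40,u-40:u+40,::-1],(400,400),interpolation=2))
    for q in("lever","grip","bore_top"): print(n,q,[np.round(d["point"],4).tolist() for d in models.landmark_of(n,q)][:2])
cv2.imwrite("pics/above.png",np.hstack(T))
```

```text
t 9.8 pos [0.5593 0.1405 0.1179] lyaw 0.6562 F [-1.   0.4 -3. ] M [ 0.06 -0.02  0.06] gap 0.0451
shift [ 0.8 -0.6 17.9] roll -0.004
top lever [[0.6031, -0.3348, 0.0], [0.4843, -0.1092, -0.0015]]
top grip [[0.6751, -0.3398, 0.0003], [0.5688, -0.1399, -0.0028]]
top bore_top [[0.6062, -0.3386, 0.0205], [0.5546, 0.1376, 0.1394]]
side lever [[0.5568, 0.1357, 0.1087], [0.4799, -0.1091, 0.0012]]
side grip [[0.5684, -0.1382, 0.0012], [0.4842, 0.0785, 0.1107]]
side bore_top [[0.4836, -0.1058, 0.031], [0.6072, -0.3341, 0.0228]]
```

View pics/above.png

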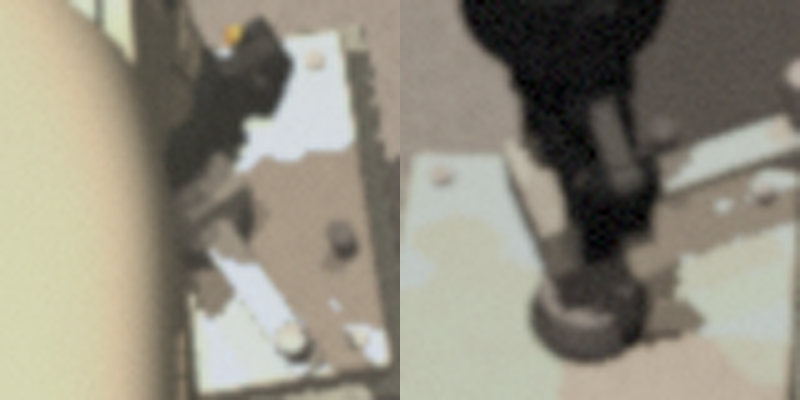

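The hub is over the shaft, with the bar pointing lower right in the top panel and clear of the post at (340,240). I'll go down slowly and feel.

Emit:
arm_command(
  deltas=[
    [[0,0,4,0],[0,0,4,0],[0,0,3,0],[0,0,0,0]],
  ],
)

```text
time_s: 10.6
tool_pos: [0.56, 0.1403, 0.107]
tcp_rot: [-0.322, 0.947, -0.008, 0.007]
contact_force: [0.2, 0.4, -3.0]
finger_gap: 0.0453
```

Emit:
arm_command(
  deltas=[
    [[0,0,3,0],[0,0,3,0],[0,0,0,0]],
  ],
)

```text
time_s: 10.9
tool_pos: [0.5601, 0.1403, 0.1003]
tcp_rot: [-0.322, 0.947, -0.008, 0.007]
contact_force: [0.2, 0.3, -2.4]
finger_gap: 0.0448
```

Run:
```python
from h import *
go([.559,.1395,.1],.66)
```

```text
t 10.9 pos [0.5601 0.1403 0.1003] lyaw 0.6564 F [ 0.2  0.3 -2.4] M [ 0.02 -0.07 -0.05] gap 0.0448
shift [1.3 0.  0.3] roll -0.004
```

Emit:
arm_command(
  deltas=[
    [[0,0,2,0],[0,0,2,0]],
  ],
)

```text
time_s: 11.1
tool_pos: [0.5603, 0.1403, 0.0962]
tcp_rot: [-0.322, 0.947, -0.008, 0.007]
contact_force: [0.3, 0.1, -2.5]
finger_gap: 0.0451
```

Emit:
arm_command(
  deltas=[
    [[0,0,2,0],[0,0,0,0]],
  ],
)

```text
time_s: 11.3
tool_pos: [0.5602, 0.1402, 0.0938]
tcp_rot: [-0.322, 0.947, -0.008, 0.007]
contact_force: [-0.3, -0.0, -3.0]
finger_gap: 0.0452
```

Run:
```python
from h import *
go([.559,.1395,.1],.66)
```

```text
t 11.3 pos [0.5602 0.1402 0.0938] lyaw 0.6564 F [-0.3 -0.  -3. ] M [ 0.1  -0.05  0.03] gap 0.0452
shift [ 1.4  0.2 -6.2] roll -0.004
```

Emit:
arm_command(
  deltas=[
    [[0,0,2,0],[0,0,2,0]],
  ],
)

```text
time_s: 11.5
tool_pos: [0.5604, 0.1402, 0.0898]
tcp_rot: [-0.322, 0.947, -0.008, 0.007]
contact_force: [0.0, -0.9, -3.3]
finger_gap: 0.0452
```

Emit:
arm_command(
  deltas=[
    [[0,0,2,0],[0,0,2,0]],
  ],
)

```text
time_s: 11.7
tool_pos: [0.5604, 0.1401, 0.0855]
tcp_rot: [-0.322, 0.947, -0.008, 0.007]
contact_force: [-0.6, -1.2, -2.3]
finger_gap: 0.0452
```

Run:
```python
from h import *
go([.559,.1395,.0705],.66)
```

```text
t 11.7 pos [0.5604 0.1401 0.0855] lyaw 0.6564 F [-0.6 -1.2 -2.3] M [-0.02  0.04  0.02] gap 0.0452
shift [ 1.5  0.4 15. ] roll -0.004
```

Emit:
arm_command(
  deltas=[
    [[0,0,2,0],[0,0,2,0]],
  ],
)

```text
time_s: 11.9
tool_pos: [0.5604, 0.14, 0.081]
tcp_rot: [-0.322, 0.947, -0.008, 0.007]
contact_force: [-0.2, -0.2, -2.2]
finger_gap: 0.0451
```

Emit:
arm_command(
  deltas=[
    [[0,0,2,0],[0,0,2,0]],
  ],
)

```text
time_s: 12.1
tool_pos: [0.5603, 0.1399, 0.0766]
tcp_rot: [-0.322, 0.947, -0.008, 0.007]
contact_force: [-1.3, -0.6, -1.3]
finger_gap: 0.045
```

Emit:
arm_command(
  deltas=[
    [[0,0,2,0],[0,0,1.5,0]],
  ],
)

```text
time_s: 12.3
tool_pos: [0.5603, 0.1398, 0.0727]
tcp_rot: [-0.322, 0.947, -0.008, 0.006]
contact_force: [-1.2, -0.7, -2.0]
finger_gap: 0.0449
```

Run:
```python
from h import *
go([.559,.1395,.0705],.66)
```

```text
t 12.3 pos [0.5603 0.1398 0.0727] lyaw 0.6563 F [-1.2 -0.7 -2. ] M [-0.02  0.14  0.01] gap 0.0449
shift [1.2 0.6 2.2] roll -0.004
```

Emit:
arm_command(
  deltas=[
    [[0,0,1,0],[0,0,1,0]],
  ],
)

```text
time_s: 12.5
tool_pos: [0.5603, 0.1397, 0.0705]
tcp_rot: [-0.322, 0.947, -0.008, 0.006]
contact_force: [-0.6, -1.2, -3.2]
finger_gap: 0.0451
```

Emit:
arm_command(
  deltas=[
    [[0,0,0.6,0],[0,0,0,0]],
  ],
)

```text
time_s: 12.7
tool_pos: [0.5603, 0.1397, 0.0704]
tcp_rot: [-0.322, 0.947, -0.008, 0.007]
contact_force: [-0.6, -0.8, -3.6]
finger_gap: 0.0449
```

Run:
```python
from h import *
go([.559,.1395,.0705],.66)
```

```text
t 12.7 pos [0.5603 0.1397 0.0704] lyaw 0.6564 F [-0.6 -0.8 -3.6] M [0.   0.13 0.04] gap 0.0449
shift [ 1.2  0.6 -0.1] roll -0.004
```

Emit:
arm_command(
  deltas=[
    [[0,0,1,0],[0,0,0,0]],
  ],
)

```text
time_s: 12.9
tool_pos: [0.5604, 0.1397, 0.0704]
tcp_rot: [-0.322, 0.947, -0.008, 0.007]
contact_force: [-0.2, -1.3, -3.1]
finger_gap: 0.045
```

Emit:
arm_command(
  deltas=[
    [[0,0,1,0],[0,0,0,0]],
  ],
)

```text
time_s: 13.1
tool_pos: [0.5603, 0.1397, 0.0704]
tcp_rot: [-0.322, 0.947, -0.008, 0.008]
contact_force: [-1.3, -0.1, -2.0]
finger_gap: 0.045
```

Emit:
arm_command(
  deltas=[
    [[0,0,1,0],[0,0,0,0]],
  ],
)

```text
time_s: 13.3
tool_pos: [0.5604, 0.1397, 0.0703]
tcp_rot: [-0.322, 0.947, -0.008, 0.008]
contact_force: [-1.6, -1.0, -1.7]
finger_gap: 0.0451
```

Emit:
arm_command(
  deltas=[
    [[0,0,2,0]],
  ],
)

```text
time_s: 13.4
tool_pos: [0.5605, 0.1397, 0.07]
tcp_rot: [-0.322, 0.947, -0.008, 0.009]
contact_force: [-13.9, -2.8, 34.9]
finger_gap: 0.0452
```

Emit:
arm_command(
  deltas=[
    [[0,0,3,0]],
  ],
)

```text
time_s: 13.5
tool_pos: [0.5606, 0.1398, 0.0699]
tcp_rot: [-0.323, 0.946, -0.009, 0.01]
contact_force: [-17.7, -4.8, 45.8]
finger_gap: 0.0451
```

Run:
```python
from h import *
go([.559,.1395,.0705],.66)
for n in("top","side"):
    c=cams.camera(n)
    for q in("lever","grip","bore_top"): print(n,q,[np.round(d["point"],4).tolist() for d in models.landmark_of(n,q)])
```

```text
t 13.5 pos [0.5606 0.1398 0.0699] lyaw 0.6571 F [-17.7  -4.8  45.8] M [-0.32  3.85  0.1 ] gap 0.0451
shift [ 1.4  0.7 -0.6] roll -0.003
top lever [[0.4851, -0.1085, -0.0021], [0.5568, 0.1369, 0.0608], [0.6067, -0.3319, 0.0007], [0.7103, -0.0788, 0.0006]]
top grip [[0.5709, -0.1398, -0.0005], [0.6791, -0.3368, -0.0016], [0.4817, 0.0778, 0.0634]]
top bore_top [[0.482, -0.1064, 0.0332], [0.557, 0.1345, 0.094], [0.6087, -0.3372, 0.0192], [0.5575, 0.1386, 0.1041], [0.5579, 0.1358, 0.0591]]
side lever [[0.4797, -0.1104, -0.0002], [0.5592, 0.1354, 0.0588]]
side grip [[0.5682, -0.1408, 0.0015], [0.4856, 0.0794, 0.0611]]
side bore_top [[0.559, 0.139, 0.0957], [0.4841, -0.1064, 0.0305]]
```

Pushing against it gives a stiff stop at TCP z = 0.070, which puts the lever underside at 62 mm. It is fully home. I'll relax, lighten the grip and swing gently.

Emit:
arm_command(
  deltas=[
    [[0,0,0,0],[0,0,0,0]],
  ],
  squeeze=25,
)

```text
time_s: 14.1
tool_pos: [0.5605, 0.1397, 0.0709]
tcp_rot: [-0.323, 0.946, -0.009, 0.011]
contact_force: [-0.4, 0.1, -2.3]
finger_gap: 0.0452
```

Emit:
arm_command(
  deltas=[
    [[0,0.1,0,-0.04],[0,0.1,0,-0.04],[0,0.1,0,-0.04]],
  ],
)

```text
time_s: 14.4
tool_pos: [0.56, 0.1405, 0.0702]
tcp_rot: [-0.38, 0.925, -0.009, 0.01]
contact_force: [-4.7, -1.7, 8.3]
finger_gap: 0.0448
```

Run:
```python
from h import *
go([.559,.1395,.0705],1.215)
```

```text
t 14.4 pos [0.56   0.1405 0.0702] lyaw 0.7801 F [-4.7 -1.7  8.3] M [-0.16  0.9  -0.24] gap 0.0448
shift [ 1.4  0.  -0.3] roll -0.435
```

Emit:
arm_command(
  deltas=[
    [[0,0.1,0,-0.05],[0,0.1,0,-0.05],[0,0.1,0,-0.05]],
  ],
)

```text
time_s: 14.7
tool_pos: [0.5596, 0.1409, 0.0702]
tcp_rot: [-0.451, 0.893, -0.009, 0.009]
contact_force: [-3.9, -0.7, 5.2]
finger_gap: 0.045
```

Emit:
arm_command(
  deltas=[
    [[0,0.1,0,-0.05],[0,0.1,0,-0.05],[0,0.1,0,-0.05]],
  ],
)

```text
time_s: 15.0
tool_pos: [0.5592, 0.1413, 0.0703]
tcp_rot: [-0.518, 0.855, -0.009, 0.008]
contact_force: [-3.9, -0.9, 6.9]
finger_gap: 0.0448
```

Run:
```python
from h import *
go([.559,.1395,.0705],1.215)
```

```text
t 15.0 pos [0.5592 0.1413 0.0703] lyaw 1.0902 F [-3.9 -0.9  6.9] M [ 0.15  0.89 -0.22] gap 0.0448
shift [ 1.7 -0.6 -0.2] roll -0.125
```

Near the stop now, so I'll use smaller rows and watch Mz.

Emit:
arm_command(
  deltas=[
    [[0,0.1,0,-0.04],[0,0.1,0,-0.03]],
  ],
)

```text
time_s: 15.2
tool_pos: [0.559, 0.1415, 0.0703]
tcp_rot: [-0.549, 0.836, -0.009, 0.008]
contact_force: [-3.8, -2.4, 6.3]
finger_gap: 0.0448
```

Emit:
arm_command(
  deltas=[
    [[0,0,0,-0.03]],
  ],
)

```text
time_s: 15.3
tool_pos: [0.5588, 0.1415, 0.0703]
tcp_rot: [-0.562, 0.827, -0.009, 0.007]
contact_force: [-3.9, -1.6, 7.7]
finger_gap: 0.0453
```

Run:
```python
from h import *
go([.559,.1395,.0705],1.215)
```

```text
t 15.3 pos [0.5588 0.1415 0.0703] lyaw 1.1939 F [-3.9 -1.6  7.7] M [ 0.17  0.96 -0.22] gap 0.0453
shift [ 1.8 -0.9 -0.2] roll -0.021
```

Emit:
arm_command(
  deltas=[
    [[0,0,0,-0.02]],
  ],
)

```text
time_s: 15.4
tool_pos: [0.5585, 0.1416, 0.0702]
tcp_rot: [-0.57, 0.821, -0.008, 0.007]
contact_force: [-4.2, 0.5, 6.9]
finger_gap: 0.0452
```

Run:
```python
from h import *
go([.559,.1395,.0705],1.215)
```

```text
t 15.4 pos [0.5585 0.1416 0.0702] lyaw 1.2139 F [-4.2  0.5  6.9] M [ 0.57  1.06 -0.69] gap 0.0452
shift [ 1.8 -1.2 -0.3] roll -0.001
```

Emit:
arm_command(
  deltas=[
    [[0,0,0,-0.02]],
  ],
)

```text
time_s: 15.5
tool_pos: [0.5575, 0.1418, 0.0702]
tcp_rot: [-0.578, 0.816, -0.007, 0.006]
contact_force: [-11.0, 0.5, 10.6]
finger_gap: 0.0452
```

Run:
```python
from h import *
go([.559,.1395,.0705],1.215)
```

```text
t 15.5 pos [0.5575 0.1418 0.0702] lyaw 1.2329 F [-11.    0.5  10.6] M [ 0.52  2.27 -1.61] gap 0.0452
shift [ 1.7 -2.1 -0.3] roll 0.018
```

Mz jumped from -0.22 to -1.6 N m at about 1.21 rad, so the bar is on the post. I'll relax and let go.

Emit:
arm_command(
  deltas=[
    [[0,0,0,0],[0,0,0,0]],
  ],
)

```text
time_s: 15.7
tool_pos: [0.5571, 0.1418, 0.0703]
tcp_rot: [-0.577, 0.816, -0.007, 0.006]
contact_force: [-2.5, -0.8, 4.9]
finger_gap: 0.045
```

Emit:
arm_command(
  deltas=[
    [[0,0,0,0],[0,0,0,0],[0,0,0,0],[0,0,0,0],[0,0,0,0],[0,0,0,0],[0,0,0,0],[0,0,0,0]],
  ],
  fingers=0,
)

```text
time_s: 16.5
tool_pos: [0.5585, 0.1422, 0.0689]
tcp_rot: [-0.577, 0.816, -0.007, 0.007]
contact_force: [0.4, -0.4, -0.2]
finger_gap: 0.085
```

Emit:
arm_command(
  deltas=[
    [[0,0,-10,0],[0,0,-20,0],[0,0,-30,0],[0,0,-40,0],[0,0,-40,0],[0,0,-20,0],[0,0,0,0]],
  ],
)

```text
time_s: 17.2
tool_pos: [0.5542, 0.1427, 0.2389]
tcp_rot: [-0.578, 0.816, -0.007, 0.007]
contact_force: [-0.9, 0.3, 0.1]
finger_gap: 0.0855
```

Run:
```python
from h import *
go([.4,.45,.22],1.215)
```

```text
t 17.2 pos [0.5542 0.1427 0.2389] lyaw 1.2315 F [-0.9  0.3  0.1] M [ 0.02  0.   -0.03] gap 0.0855
shift [-238.5  247.7   18.9] roll 0.016
```

Released and clear. I'll move aside so the cameras can see the fit.

Emit:
arm_command(
  deltas=[
    [[-30,32,0,0],[-30,32,0,0],[-30,32,0,0],[-30,32,0,0],[-30,32,0,0],[-30,32,0,0],[0,0,0,0]],
  ],
)

```text
time_s: 17.9
tool_pos: [0.4289, 0.3825, 0.2334]
tcp_rot: [-0.575, 0.818, -0.007, 0.006]
contact_force: [0.3, -0.4, -0.4]
finger_gap: 0.0851
```

Run:
```python
from h import *
T=[]; go([.4,.45,.22],1.215)
for n in("top","side"):
    c=cams.camera(n); u,v=proj(c,[.55,.11,.07])[0].astype(int)
    T.append(cv2.resize(c["pixels"][v-40:v+40,u-40:u+40,::-1],(400,400),interpolation=2))
    for q in("lever","grip","bore_top","open_mark","post"): print(n,q,[np.round(d["point"],4).tolist() for d in models.landmark_of(n,q) if d["point"][1]>-.05])
cv2.imwrite("pics/end.png",np.hstack(T))
```

```text
t 17.9 pos [0.4289 0.3825 0.2334] lyaw 1.2257 F [ 0.3 -0.4 -0.4] M [-0.08 -0.01 -0.02] gap 0.0851
shift [-53.8  50.   13.4] roll 0.011
top lever [[0.5553, 0.1383, 0.0645]]
top grip [[0.5193, 0.0478, 0.0557]]
top bore_top [[0.5534, 0.1331, 0.0933], [0.7479, 0.3307, 0.0]]
top open_mark [[0.5234, 0.0462, 0.0592]]
top post [[0.5455, 0.07, 0.0806]]
side lever [[0.5551, 0.1379, 0.0617], [0.5581, 0.1344, 0.0577]]
side grip []
side bore_top [[0.556, 0.1396, 0.096]]
side open_mark [[0.5573, 0.1353, 0.0559], [0.5529, 0.1383, 0.0974]]
side post []
```

View pics/end.png

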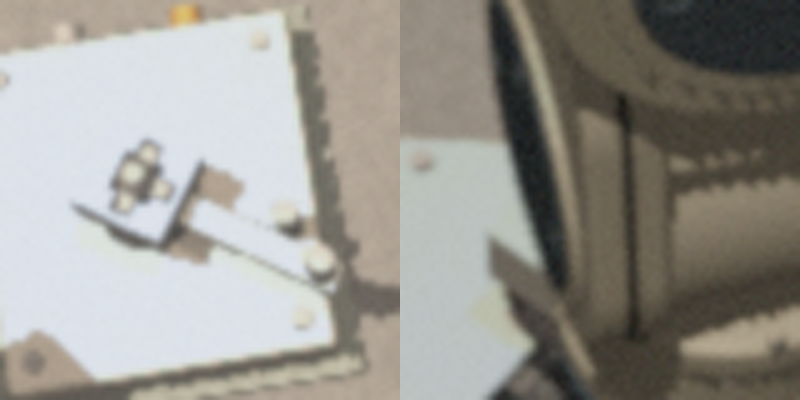

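The top panel shows the hub square on the splines, with the T filling the slots at (135,175). The bar lies against the post at (287,215) and the grip is at (320,262). Nothing is touching it, so I'm handing in.

```bash
python3 -c "
from plant import robot; print(robot.close_job())"
```

```text
the job is handed in; nothing more can be done
None
```

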